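# Check a mounting frame for square with a slide rule

### The arm

A 7-joint arm with a two-finger parallel gripper is mounted at the origin on the work surface. World frame = base frame: x ahead of the robot, y to its left, z up, the work surface at z = 0. Lengths are in m, angles in rad, forces in N, time in s.
With the tool pointing down it reaches from about 0.4 to 0.85 m from the base axis. Payload 4.4 kg.
Tool frame: the origin (TCP) lies at the centre of the arm's flange, where the gripper is bolted on; the fingertips stand 199 mm ahead of it and the grasp point (between the pads) lies 180 mm ahead of it; z points along the fingers, y is the direction in which the jaws open and shut (so a half turn about z gives the same grasp; the last joint's range is limited). The gripper opens to 94 mm and grips with 3 to 60 N. Pads are 16 mm wide; open, the fingers measure 119 mm over their backs; the gripper's body (75 mm by 177 mm) begins 78 mm behind the grasp point.
Start: joints at [-1.21, 0.628, 0.038, 1.517, -0.027, 0.996, -0.02], TCP at [0.269, 0.592, 0.405] pointing down, gripper open.
Joint ranges: [-3.06, 3.06], [-0.37, 2.12], [-1.25, 1.32], [0.18, 2.47], [-1.1, 4.24], [0.23, 1.98], [-2.94, 2.94]. Speed limits (rad/s): [2.57, 2.57, 3.14, 3.14, 3.14, 3.14, 3.14].

### API

Orientations are given as a unit quaternion [w, x, y, z].
In Python, from bench import robot gives the robot as it stands.
- The arm moves only by the tool drive_tool, never from a script. Its argument "moves" is a list of rows, each a list of 4 numbers: the shift along the world's x, y, z in m, then the turn about the world's z in degrees. A call has 1 to 10 rows; each row is the pose to reach, as a shift and turn from the pose measured when the call began; what a row does not reach only later rows make up. A row lasts 1/10 s, in which the tool goes at most 50 mm and 8.59 degrees, less where a joint would pass 70% of its speed; a pose out of reach is approached as far as the arm can. A call with a gripper value outside its range is refused whole. "claw" is the opening, from 0 (shut) to 1 (fully open), set as the call begins (left out, the last holds). The fingers move at their own pace and stop on an object; "squeeze" is the grip in N (left out, the last holds). Time passes only in rows, so rows that repeat a pose let the fingers close. It gives the time, the measured TCP pose, the force and the opening at its end, in the units of the state.
- robot.get_obs(): the state, without advancing time (a new reading comes with each control period).
- robot.grab_frame(name): name is "side" or "top" or "wrist"; returns (picture, depth): 420x560x3 uint8, blue, green, red; 420x560 float32, m along the optical axis (not along the pixel's ray), 0 where there is no reading.
- robot.get_calibration(name): a dict with "fx", "fy", "cx", "cy" (pixels), "dist_coeffs" ([k1, k2, p1, p2, k3] as OpenCV has them; the pictures are not rectified), "position" and "attitude" of the camera in the world; the wrist camera has in their place "tool_from_camera" (4x4, takes a point from camera to tool coordinates, whose origin is the TCP and whose axes are the flange's). Camera axes: x right, y down, z forward; pixel columns grow to the right and rows downward; lengths in m; the calibration is good to about 2 mm. A picture is of the moment at which its call begins: read the wrist's pose just before it. get_calibration takes no time and is no camera call.
- robot.finish_job(): hands the job in, once; it reports no verdict.
The state is a dict: "time_s": time; "joint_pos": joint angles; "qvel": joint speeds; "joint_efforts": joint torques, N m; "tool_pos": TCP position; "eef_rot": TCP orientation; "wrist_force": force on the tool from outside, world axes, zero at the start; "torque": the same for the moment, N m; "opening": finger opening in m.
Only numpy, scipy, OpenCV 4.12 (cv2) and the standard library are available. Lean on these libraries where they do the work, as an engineer would, in place of code of your own. Each camera call takes 0.05 s, during which the arm holds its last target. There are 200 camera calls.

### The job

Check the wooden mounting frame for square with the slide rule that lies inside it: first measure the diagonal along which the rule lies, then the other one, each time lying flat with both ends of the rule home in their opposite inner corners and the sliding end pressed lightly outward for a moment, too gently to rack the frame. Then stand the round weight upright on top of a frame corner at either end of the longer diagonal (any corner will do if the two agree within about 3 mm), and leave the rule lying in the frame along the second diagonal, and everything else as it was.

Things in the scene. Friction and masses are not known exactly. Their poses are not given: they have to be found in the camera images.
- frame: wooden frame on the bench, near rail pinned. Origin on the bench mid-opening; x away from the near rail, y to the robot's left. Opening 180 x 180 mm when square, rails 36 mm wide, 20 high. The far rail may be shifted up to 16 mm along y either way, the side rails leaning with it: diagonals differ by 1.4 x the shift. Held by friction: some 17 N into a far corner racks it; stay under 10 N
- near_right (a point): inner corner of the frame, near right (seen from the robot), 10 mm above the bench
- far_left (a point): inner corner of the frame, far left (seen from the robot), 10 mm above the bench
- near_left (a point): inner corner of the frame, near left (seen from the robot), 10 mm above the bench
- far_right (a point): inner corner of the frame, far right (seen from the robot), 10 mm above the bench
- near_right_top (a point): centre of the top face of the frame's near right corner, 20 mm above the bench, 18 mm in from both outer edges
- far_left_top (a point): centre of the top face of the frame's far left corner, 20 mm above the bench, 18 mm in from both outer edges
- near_left_top (a point): centre of the top face of the frame's near left corner, 20 mm above the bench, 18 mm in from both outer edges
- far_right_top (a point): centre of the top face of the frame's far right corner, 20 mm above the bench, 18 mm in from both outer edges
- rule: steel stock of the slide rule, 26 mm wide, 8 thick (13 over its guides), 0.6 kg with the slide; x runs from heel to sliding end. Origin on its underside, 102 mm ahead of the heel's end. It starts flat inside the frame, roughly along near right - far left, heel near right, ends not seated. Rubbing on the bench (3 to 4 N) holds the stock while the slide moves, unless the grip bar is being lifted
- slide (a joint): how far the aluminium slide is drawn out of the stock, in m, 0 (in, against its stop) to 0.072. The rule's length over both ends is 205 mm plus this value. It runs with about 0.6 N of rubbing and stays where it is left; drawn fully in, further pulling towards the heel drags the whole rule
- heel (a point): outermost point of the stock's round-nosed heel (nose 8 mm wide, 12 mm high, radius 4 mm), 6 mm above the underside. Seated in a corner it stands 1.4 to 2 mm short of the corner point; so does the tip
- tip (a point): outermost point of the round nose (radius 4 mm) at the sliding end, 6 mm above the underside
- grip (a point): middle of the black grip bar on the slide, grasped from above across its width: 56 mm long along the rule, 16 wide, from 14 to 52 mm above the bench; this point at 38 mm, 123 mm behind the tip. The rule can be slid and carried level by it, best with the slide nearly in (bar over the centre of mass)
- weight: round steel weight 44 mm in diameter and 20 mm high with a black knob on top (24 mm in diameter, from 28 to 48 mm above its underside), 0.3 kg; origin at the centre of its underside. It stands to the left or the right of the frame, the brass tin on the other side
- tin: brass tin, 56 mm across, 45 mm high (bystander)
- bar_weight: long flat steel bar weight with a bridge handle, 150 mm long (bystander)
- jar: tall glass jar with a brass lid, 84 mm across, 130 mm high (bystander)
- brush: brush lying flat (bystander)
- folder: bone folder, a flat white strip 140 x 20 x 5 mm (bystander)
- eraser: white eraser 45 x 25 x 14 mm (bystander)
There are look-alikes about, which are no part of the job. What is shaped like the rule but turquoise is not meant. Leave any red look-alike of the weight alone.

How it is judged:
By the outcome, as a careful person would: the job done as asked, in the order asked, and still so for the second after the job is handed in, with the robot touching nothing.
It also fails if it takes over 72 s, if anything falls off the work surface, if the arm or the gripper's body presses on something with over 40 N, if the wrist force passes 120 N, or if a joint passes its speed limit or range.

## Working session

There is one attempt and no reset: what is moved stays moved. The work goes in short steps, Python scripts to look and compute and a tool call to move; the robot and the scene stay as the last step left them, time stands still between calls to the robot, and variables do not carry over. Pictures are saved under pics/ and viewed, about 8 in all and at most 12, crops included, and the job is handed in when it is done.

Besides the shell and the picture viewer there is one more tool, called after "Call:" in YAML: its name, and indented under it one key for each argument. drive_tool: Moves the arm, as the interface text tells. Its arguments: {"type":"object","properties":{"moves":{"type":"array"},"claw":{"type":"number"},"squeeze":{"type":"number"}},"required":["moves"]}

```bash
ls; mkdir -p pics; cat > h.py <<'E'
import numpy as np, cv2, json
from bench import robot
from scipy.spatial.transform import Rotation as R
def rot(q): return R.from_quat([q[1],q[2],q[3],q[0]]).as_matrix()
def cam(name,obs=None):
    c=robot.get_calibration(name)
    K=np.array([[c['fx'],0,c['cx']],[0,c['fy'],c['cy']],[0,0,1.]]);d=np.array(c['dist_coeffs'],float)
    if name=='wrist':
        o=obs; T=np.eye(4);T[:3,:3]=rot(o['eef_rot']);T[:3,3]=o['tool_pos'];T=T@np.array(c['tool_from_camera'])
        return K,d,T[:3,:3],T[:3,3]
    a=np.array(c['attitude'],float)
    A=rot(a) if a.size==4 else a.reshape(3,3)
    return K,d,A,np.array(c['position'],float)
def ray(C,uv,z):
    K,d,A,p=C
    u=cv2.undistortPoints(np.array(uv,np.float64).reshape(-1,1,2),K,d).reshape(-1,2)
    v=np.c_[u,np.ones(len(u))]@A.T
    return p+v*((z-p[2])/v[:,2])[:,None]
def proj(C,P):
    K,d,A,p=C
    q=(np.array(P,float).reshape(-1,3)-p)@A
    return cv2.projectPoints(q,np.zeros(3),np.zeros(3),K,d)[0].reshape(-1,2)
def shot(name,fn):
    o=robot.get_obs(); im,dep=robot.grab_frame(name); C=cam(name,o)
    np.savez(''+fn+'.npz',im=im,dep=dep,K=C[0],d=C[1],A=C[2],p=C[3]); cv2.imwrite('pics/'+fn+'.png',im)
    return im,dep,C
def load(fn):
    z=np.load(''+fn+'.npz'); return z['im'],z['dep'],(z['K'],z['d'],z['A'],z['p'])
E
python3 - <<'E'
from h import *
o=robot.get_obs();print({k:np.round(v,3).tolist() for k,v in o.items()})
print(robot.get_calibration('top'));print(robot.get_calibration('wrist'))
a=shot('top','top0')[0];b=shot('side','side0')[0]
E
```

```text
pics
{'time_s': 0.0, 'joint_pos': [-1.21, 0.629, 0.038, 1.518, -0.027, 0.996, -0.02], 'qvel': [-0.002, 0.0, -0.001, 0.002, -0.001, -0.001, 0.0], 'joint_efforts': [-0.0, -54.973, 1.143, -18.664, -0.052, 0.024, 0.0], 'tool_pos': [0.269, 0.591, 0.404], 'eef_rot': [-0.0, 0.212, 0.977, -0.001], 'wrist_force': [0.28, 0.167, -0.983], 'torque': [-0.003, -0.011, 0.016], 'opening': 0.094}
{'fx': 513.4481736503042, 'fy': 513.4481736503042, 'cx': 282.37480966696205, 'cy': 206.46189010176025, 'dist_coeffs': array([0.03443391, 0.        , 0.        , 0.        , 0.        ]), 'position': array([0.31668939, 0.08210546, 1.25766872]), 'attitude': array([ 0.06154656, -0.69805863,  0.71022472, -0.06713441])}
{'fx': 330.49774134210725, 'fy': 330.49774134210725, 'cx': 280.65330090286534, 'cy': 203.258273686371, 'dist_coeffs': array([-0.05307745,  0.        ,  0.        ,  0.        ,  0.        ]), 'tool_from_camera': array([[-4.88847550e-04, -9.73499338e-01, -2.28689308e-01,
         6.66408942e-02],
       [ 9.99999744e-01, -5.95531100e-04,  3.97489974e-04,
        -2.38640870e-04],
       [-5.23147822e-04, -2.28689055e-01,  9.73499380e-01,
         2.11248615e-02],
       [ 0.00000000e+00,  0.00000000e+00,  0.00000000e+00,
         1.00000000e+00]])}
```

View pics/top0.png

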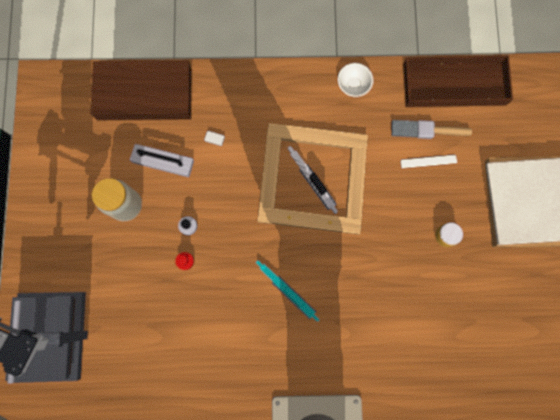

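Top view: frame centred at about (313,178). The rule runs from its heel at (335,211) to its tip at (290,148), with the black grip bar at (319,185).
Candidates:
- Rule: steel in the frame (313,180), or turquoise (287,290), which I reject.
- Weight: grey with a black knob (187,226), or red (185,261), which I reject. The white and brass tin is at (451,234).

I'll check this choice in a close crop with a grid of rough positions.

```bash
python3 - <<'E'
from h import *
im,dep,C=load('top0')
cr=lambda x,y,w,h,s:cv2.resize(im[y:y+h,x:x+w],None,fx=s,fy=s,interpolation=cv2.INTER_CUBIC)
a=cr(250,115,130,125,4.4);b=cr(165,205,45,75,7.3)
H=max(a.shape[0],b.shape[0]);a=cv2.copyMakeBorder(a,0,H-a.shape[0],0,0,0);b=cv2.copyMakeBorder(b,0,H-b.shape[0],0,0,0)
x=np.hstack([a,b])[:600,:800];cv2.imwrite('pics/crop0.png',x);print(x.shape)
for n,p,z in [('grip',(319,185),.052),('heel',(335,211),.008),('tip',(290,148),.008),('wt',(187,226),.048),('c1',(270,125),.02),('c2',(367,135),.02),('c3',(359,232),.02),('c4',(259,221),.02),('cent',(313,178),.02)]: print(n,ray(C,[p],z).round(3))
E
```

```text
(550, 800, 3)
grip [[ 0.59  -0.019  0.052]]
heel [[ 0.533 -0.06   0.008]]
tip [[0.697 0.048 0.008]]
wt [[0.496 0.298 0.048]]
c1 [[0.754 0.098 0.02 ]]
c2 [[ 0.724 -0.146  0.02 ]]
c3 [[ 0.478 -0.115  0.02 ]]
c4 [[0.51  0.128 0.02 ]]
cent [[ 0.615 -0.007  0.02 ]]
```

View pics/crop0.png

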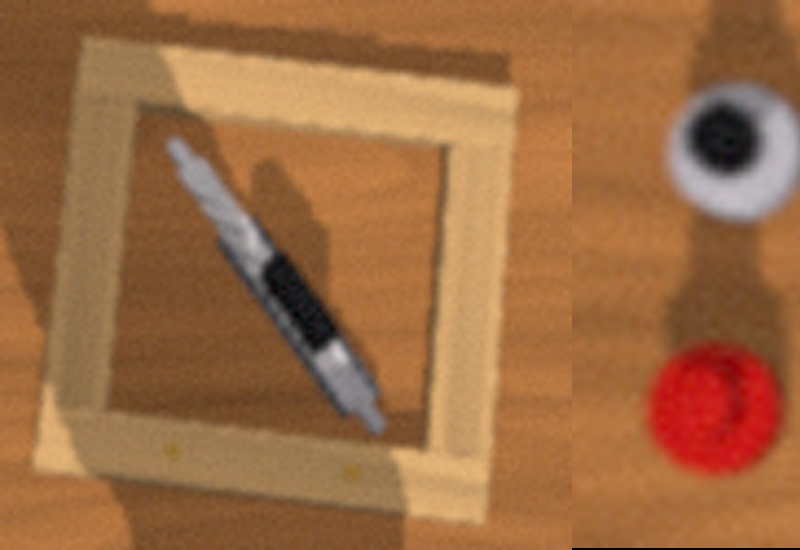

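The crop confirms the choice: grey weight with black knob at left, red one rejected, steel rule in the frame with its tip at far left. Moving over the frame for a close wrist view.

Call:
drive_tool:
  moves:
    - [0.02,-0.04,0,6]
    - [0.04,-0.08,0,14]
    - [0.06,-0.12,0,22]
    - [0.08,-0.16,0,30]
    - [0.1,-0.2,0,38]
    - [0.125,-0.24,0,46]
    - [0.15,-0.28,0,52]
    - [0.17,-0.32,0,57.5]
    - [0.19,-0.36,0,57.5]
    - [0.21,-0.4,0,57.5]

```text
time_s: 1.1
tool_pos: [0.4795, 0.1895, 0.4037]
eef_rot: [0.0, -0.284, 0.959, -0.001]
wrist_force: [0.9, 0.1, 1.0]
opening: 0.094
```

Call:
drive_tool:
  moves:
    - [0.02,-0.04,0,0]
    - [0.04,-0.08,0,0]
    - [0.06,-0.12,-0.02,0]
    - [0.08,-0.16,-0.04,0]
    - [0.1,-0.19,-0.05,0]
    - [0.11,-0.2,-0.05,0]
    - [0.11,-0.2,-0.05,0]

```text
time_s: 1.8
tool_pos: [0.5903, -0.012, 0.3532]
eef_rot: [-0.0, -0.283, 0.959, -0.001]
wrist_force: [0.7, 1.0, 0.7]
opening: 0.0943
```

```bash
python3 - <<'E'
from h import *
o=robot.get_obs();print({k:np.round(o[k],3).tolist() for k in ['time_s','joint_pos','tool_pos','eef_rot','wrist_force']})
im,dep,C=shot('wrist','w0'); print(C[3])
E
```

```text
{'time_s': 1.8, 'joint_pos': [0.094, 0.607, -0.191, 1.74, 0.152, 0.809, 1.975], 'tool_pos': [0.59, -0.012, 0.353], 'eef_rot': [-0.0, -0.283, 0.959, -0.001], 'wrist_force': [0.695, 1.03, 0.652]}
[ 0.53414615 -0.04763428  0.33214073]
```

View pics/w0.png

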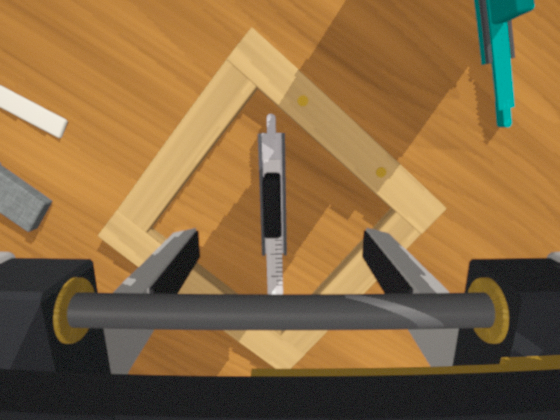

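Wrist view: near-right inner corner at about (253,90), near-left at (397,210), far-right at (150,232). Far-left is partly hidden by the gripper bar near (283,325). The rule runs from its heel (270,117) to its tip at about (277,290), with the bar at (272,205). Next I'll build a metric top-down map from depth.

```bash
cat >> h.py <<'E'
def cloud(im,dep,C):
    K,d,A,p=C
    v,u=np.nonzero(dep>0); n=cv2.undistortPoints(np.c_[u,v].astype(np.float64).reshape(-1,1,2),K,d).reshape(-1,2)
    P=np.c_[n,np.ones(len(n))]*dep[v,u][:,None]
    return P@A.T+p, im[v,u], np.c_[u,v]
def inner(P,guess,yaw):
    """fit inner top edges of the frame from top-face points; guess=centre"""
    m=(abs(P[:,2]-.02)<.005); Q=P[m,:2]-guess
    c,s=np.cos(yaw),np.sin(yaw); L=np.c_[Q@[c,s],Q@[-s,c]]  # frame coords
    lines={}
    for name,ax,sg in [('far',0,1),('near',0,-1),('left',1,1),('right',1,-1)]:
        a=L[:,ax]*sg; b=L[:,1-ax]; pts=[]
        for t in np.arange(-.08,.08,.003):
            k=(abs(b-t)<.0015)&(a>.05)&(a<.16)
            if k.sum()>5: q=a[k]; pts.append((t,np.percentile(q,3),np.percentile(q,97),k.sum()))
        lines[name]=np.array(pts)
    return L,lines
E
python3 - <<'E'
from h import *
im,dep,C=load('w0')
P,col,uv=cloud(im,dep,C)
for z in (0,.02): print(z,np.median(P[abs(P[:,2]-z)<.008,2]),(abs(P[:,2]-z)<.008).sum())
out=ray(C,[(252,28),(445,208),(100,235),(287,370)],.02);print(out.round(4))
# render top down 2.4px/mm, x up, y left
S=2000;cx,cy=.61,-.005
X=((cy-P[:,1])*S+300).round().astype(int);Y=((cx-P[:,0])*S+290).round().astype(int)
T=np.zeros((580,600,3),np.uint8);H=np.full((580,600),-1.)
ok=(X>=0)&(X<600)&(Y>=0)&(Y<580)&(P[:,2]<.07)
for x,y,c,z in zip(X[ok],Y[ok],col[ok],P[ok,2]):
    for dx in(-1,0,1):
        for dy in (-1,0,1):
            if 0<=y+dy<580 and 0<=x+dx<600 and z>H[y+dy,x+dx]-.004: H[y+dy,x+dx]=z;T[y+dy,x+dx]=c
m=abs(H-.02)<.006
T[m,1]=np.minimum(255,T[m,1].astype(int)+60)
cv2.imwrite('pics/map0.png',T)
E
```

```text
0 -0.0011271704809505678 128679
0.02 0.01821658850843627 29102
[[ 0.4772 -0.1147  0.02  ]
 [ 0.5121  0.1305  0.02  ]
 [ 0.7227 -0.1438  0.02  ]
 [ 0.753   0.1015  0.02  ]]
```

View pics/map0.png

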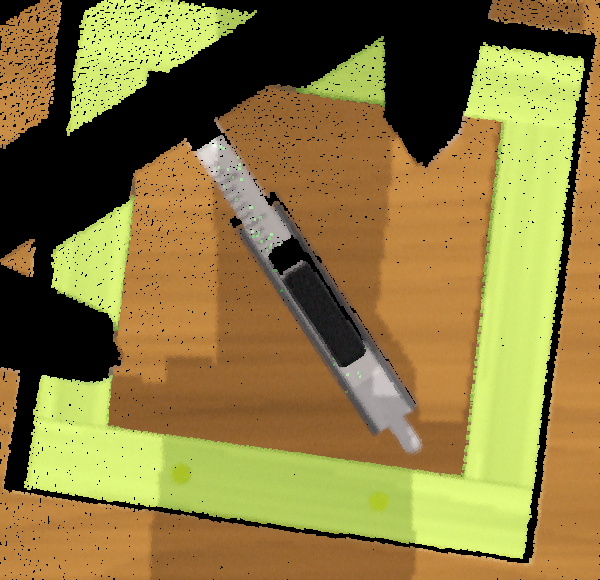

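```bash
python3 - <<'E'
from h import *
im,dep,C=load('w0');P,col,uv=cloud(im,dep,C)
near=(abs(P[:,0]-.6)<.06)&(abs(P[:,1]+.017)<.06)
k=near&(P[:,2]>.047)&(P[:,2]<.058)
Q=P[k];print(k.sum(),np.median(Q[:,2]))
r=cv2.minAreaRect((Q[:,:2]*1000).astype(np.float32));print('bar',r)
k=(P[:,2]>.004)&(P[:,2]<.016)&(col.min(1).astype(int)>90)&(abs(col.max(1).astype(int)-col.min(1))<40)&(P[:,0]>.52)&(P[:,0]<.7)&(abs(P[:,1])<.09)
c,e,s=cv2.PCACompute2(P[k,:2].astype(np.float64),mean=None);print('rule',k.sum(),c,np.degrees(np.arctan2(e[0,1],e[0,0])))
t=(P[k,:2]-c)@e[0];i=np.argsort(t);print(P[k][i[:5]],P[k][i[-5:]])
# frame edges
L,l=inner(P,np.array([.6165,-.0065]),np.radians(-7.7))
for n,a in l.items():
    f=np.polyfit(a[:,0],a[:,1],1);g=a[abs(a[:,1]-np.polyval(f,a[:,0]))<.003];print(n,len(a),len(g),np.polyfit(g[:,0],g[:,1],1).round(4))
E
```

```text
1094 0.05030516492949236
bar ((598.6484375, -16.614362716674805), (55.5457763671875, 15.87061882019043), 32.825469970703125)
rule 2167 [[ 0.60161347 -0.01375818]] 34.328448498944816
[[ 0.53060774 -0.06237832  0.01121195]
 [ 0.53009527 -0.06159606  0.0109936 ]
 [ 0.53113491 -0.06308044  0.01306501]
 [ 0.52959013 -0.06078945  0.01134437]
 [ 0.53240136 -0.06347111  0.0112073 ]] [[0.68144052 0.04349792 0.01269873]
 [0.68267188 0.04175429 0.01253788]
 [0.68568699 0.03734857 0.01228385]
 [0.68453198 0.03914158 0.01227506]
 [0.67979492 0.04623822 0.01250435]]
far 29 5 [0.1718 0.0957]
near 54 54 [-0.0052  0.0888]
left 35 10 [0.1615 0.0936]
right 54 54 [-0.0264  0.0912]
```

Call:
drive_tool:
  moves:
    - [0.0083,-0.0046,-0.03,0]
    - [0.0083,-0.0046,-0.07,0]
    - [0.0083,-0.0046,-0.1,0]
    - [0.0083,-0.0046,-0.12,0]
    - [0.0083,-0.0046,-0.13,0]
    - [0.0083,-0.0046,-0.135,0]
    - [0.0083,-0.0046,-0.135,0]
  claw: 0.6

```text
time_s: 2.55
tool_pos: [0.5978, -0.0132, 0.2192]
eef_rot: [0.0, -0.285, 0.959, 0.0]
wrist_force: [0.0, 0.3, 0.1]
opening: 0.0565
```

Call:
drive_tool:
  moves:
    - [0,0,0,0]
    - [0,0,0,0]
    - [0,0,0,0]
    - [0,0,0,0]
    - [0,0,0,0]
  claw: 0
  squeeze: 20

```text
time_s: 3.05
tool_pos: [0.5983, -0.0138, 0.2197]
eef_rot: [0.001, -0.285, 0.959, -0.001]
wrist_force: [2.9, -5.0, 3.3]
opening: 0.0201
```

Call:
drive_tool:
  moves:
    - [0,0,0,0]
    - [0,0,0,0]
    - [0,0,0,0]

```text
time_s: 3.35
tool_pos: [0.5988, -0.0147, 0.2199]
eef_rot: [0.001, -0.285, 0.959, -0.001]
wrist_force: [2.1, -4.5, 0.6]
opening: 0.0162
```

Call:
drive_tool:
  moves:
    - [0,0,0,2]
    - [-0.002,-0.003,0,5.1]
    - [-0.006,-0.008,0,5.1]
    - [-0.009,-0.013,0,5.1]
    - [-0.012,-0.017,0,5.1]
    - [-0.013,-0.018,0,5.1]
    - [-0.013,-0.018,0,5.1]

```text
time_s: 4.05
tool_pos: [0.5854, -0.0331, 0.2199]
eef_rot: [0.001, -0.327, 0.945, -0.001]
wrist_force: [0.4, 0.9, 0.2]
opening: 0.0164
```

```bash
python3 - <<'E'
from h import *
o=robot.get_obs();print({k:np.round(o[k],4).tolist() for k in ['time_s','tool_pos','eef_rot','wrist_force','torque']})
im,dep,C=shot('wrist','w1'); print(C[3])
cv2.imwrite('pics/w1z.png',cv2.resize(im,None,fx=1.4,fy=1.4))
E
```

```text
{'time_s': 4.05, 'tool_pos': [0.5854, -0.0331, 0.2199], 'eef_rot': [0.0011, -0.3266, 0.9452, -0.0013], 'wrist_force': [0.4103, 0.9199, 0.1579], 'torque': [0.5361, -0.0954, -0.0437]}
[ 0.53281682 -0.07366013  0.19865321]
```

View pics/w1z.png

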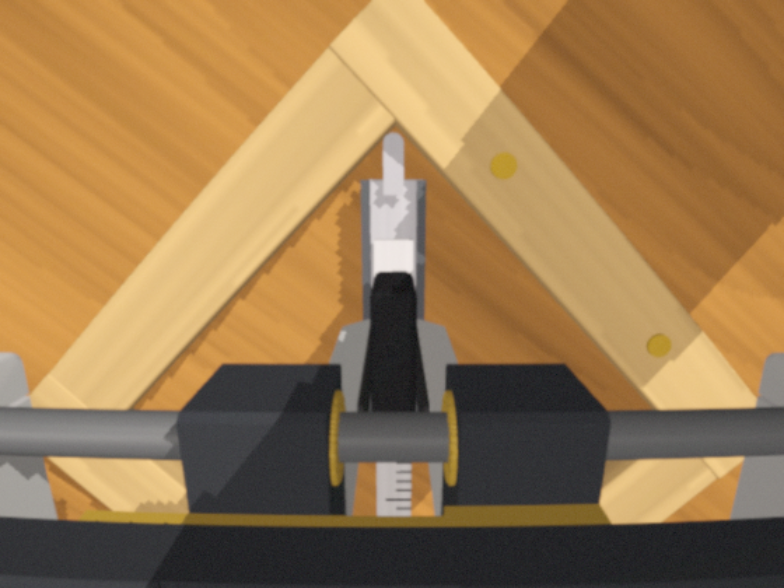

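The heel nose is at (393,135) and the inner corner at (396,124) in the enlarged view, about 4–5 mm short and well centred. Creeping it home.

Call:
drive_tool:
  moves:
    - [-0.0012,-0.0009,0,0]
    - [-0.0024,-0.0018,0,0]
    - [-0.0024,-0.0018,0,0]

```text
time_s: 4.4
tool_pos: [0.5838, -0.0341, 0.22]
eef_rot: [0.003, -0.327, 0.945, -0.001]
wrist_force: [3.8, 3.9, -2.9]
opening: 0.0159
```

Call:
drive_tool:
  moves:
    - [-0.0008,-0.0006,0,0]
    - [-0.0012,-0.0009,0,0]
    - [-0.0012,-0.0009,0,0]

```text
time_s: 4.7
tool_pos: [0.5833, -0.0343, 0.2201]
eef_rot: [0.004, -0.327, 0.945, -0.001]
wrist_force: [4.7, 3.9, -2.2]
opening: 0.016
```

Call:
drive_tool:
  moves:
    - [-0.0008,-0.0006,0,0]
    - [-0.0016,-0.0012,0,0]
    - [-0.0016,-0.0012,0,0]
    - [-0.0016,-0.0012,0,0]

```text
time_s: 5.1
tool_pos: [0.5826, -0.0345, 0.2203]
eef_rot: [0.005, -0.328, 0.945, -0.001]
wrist_force: [5.1, 4.5, -1.7]
opening: 0.0155
```

```bash
python3 - <<'E'
from h import *
o=robot.get_obs();print({k:np.round(o[k],4).tolist() for k in ['time_s','tool_pos','eef_rot','wrist_force','torque']})
im,dep,C=shot('wrist','w2'); im0=load('w1')[0]
cv2.imwrite('pics/w2z.png',np.hstack([cv2.resize(i[60:160,230:330],None,fx=4,fy=4,interpolation=cv2.INTER_CUBIC) for i in (im0,im)]))
E
```

```text
{'time_s': 5.1, 'tool_pos': [0.5826, -0.0345, 0.2203], 'eef_rot': [0.0054, -0.3276, 0.9448, -0.0008], 'wrist_force': [5.0506, 4.5269, -1.7444], 'torque': [1.1778, -0.9738, -0.0796]}
```

View pics/w2z.png

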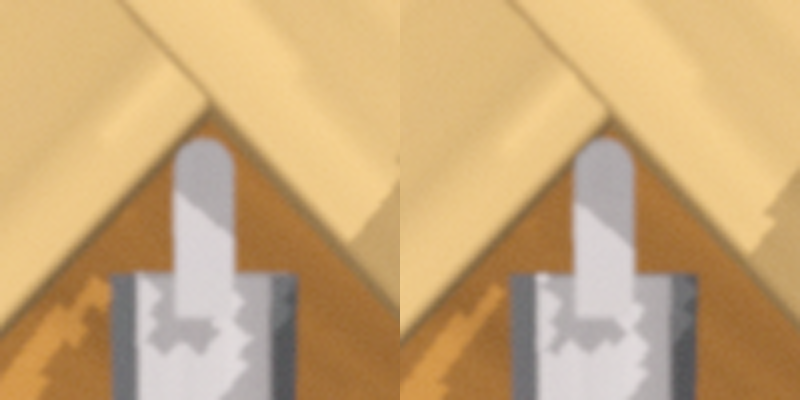

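Before and after crops: the nose moved about 2 mm and now touches the left-hand wall in the image, with about 1 mm of gap on the other side. I'll nudge it sideways while keeping the light push.

Call:
drive_tool:
  moves:
    - [-0.0006,0.0008,0,0]
    - [-0.0014,0.001,0,0]
    - [-0.002,0.0004,0,0]
    - [-0.002,0.0004,0,0]

```text
time_s: 5.55
tool_pos: [0.5809, -0.0341, 0.2204]
eef_rot: [0.006, -0.328, 0.945, -0.001]
wrist_force: [4.0, 1.9, -2.9]
opening: 0.0162
```

```bash
python3 - <<'E'
from h import *
o=robot.get_obs();print({k:np.round(o[k],4).tolist() for k in ['time_s','tool_pos','eef_rot','wrist_force','torque']})
im,dep,C=shot('wrist','w3'); im0=load('w2')[0]
cv2.imwrite('pics/w3z.png',np.hstack([cv2.resize(i[60:135,240:315],None,fx=5.3,fy=5.3,interpolation=cv2.INTER_CUBIC) for i in (im0,im)]))
E
```

```text
{'time_s': 5.55, 'tool_pos': [0.5809, -0.0341, 0.2204], 'eef_rot': [0.0061, -0.3276, 0.9448, -0.0009], 'wrist_force': [4.04, 1.9445, -2.9428], 'torque': [0.5773, -0.9567, 0.0648]}
```

View pics/w3z.png

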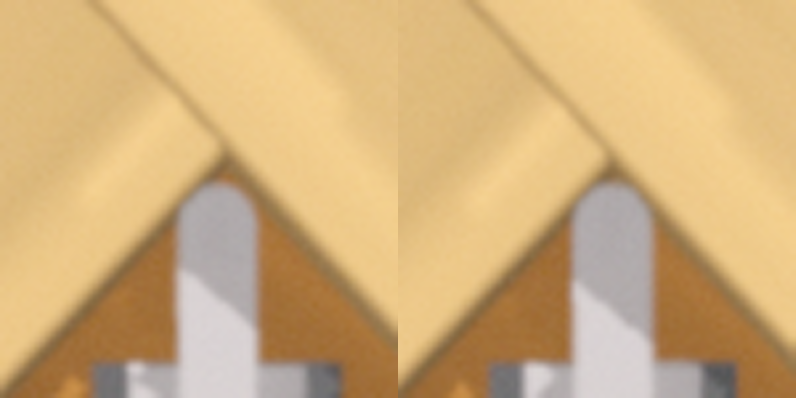

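The heel is now symmetric in the corner, with the nose at (612,183) under the corner at (610,160): home. First I'll take the lift off, then draw the slide out.

Call:
drive_tool:
  moves:
    - [0,0,-0.0005,0]
    - [0,0,-0.001,0]
    - [0.002,0.0016,-0.001,0]
    - [0.006,0.0047,-0.001,0]
    - [0.01,0.0078,-0.001,0]
    - [0.014,0.0109,-0.001,0]
    - [0.018,0.014,-0.001,0]
    - [0.02,0.0156,-0.001,0]
    - [0.02,0.0156,-0.001,0]

```text
time_s: 6.5
tool_pos: [0.6003, -0.0191, 0.2198]
eef_rot: [0.005, -0.327, 0.945, -0.001]
wrist_force: [0.0, 0.2, 5.2]
opening: 0.0159
```

Call:
drive_tool:
  moves:
    - [0.003,0.0024,0.0003,0]
    - [0.006,0.0047,0.0003,0]
    - [0.009,0.007,0.0003,0]
    - [0.012,0.0094,0.0003,0]
    - [0.0142,0.0111,0.0003,0]
    - [0.0142,0.0111,0.0003,0]

```text
time_s: 7.1
tool_pos: [0.6148, -0.0076, 0.2199]
eef_rot: [0.005, -0.328, 0.945, -0.001]
wrist_force: [0.1, -0.4, -0.5]
opening: 0.0158
```

Call:
drive_tool:
  moves:
    - [0.0012,0.0009,0,0]
    - [0.0024,0.0018,0,0]
    - [0.0032,0.0025,0,0]
    - [0.0032,0.0025,0,0]

```text
time_s: 7.5
tool_pos: [0.6181, -0.005, 0.2199]
eef_rot: [0.005, -0.328, 0.945, -0.001]
wrist_force: [0.1, -0.5, 1.0]
opening: 0.0161
```

Call:
drive_tool:
  moves:
    - [0.0008,0.0006,0,0]
    - [0.0016,0.0012,0,0]
    - [0.0016,0.0012,0,0]

```text
time_s: 7.8
tool_pos: [0.619, -0.0045, 0.2198]
eef_rot: [0.004, -0.327, 0.945, -0.001]
wrist_force: [-3.3, -3.2, 4.6]
opening: 0.0158
```

Call:
drive_tool:
  moves:
    - [0.0008,0.0006,0,0]
    - [0.0012,0.0009,0,0]
    - [0.0012,0.0009,0,0]

```text
time_s: 8.1
tool_pos: [0.6195, -0.0042, 0.2198]
eef_rot: [0.002, -0.327, 0.945, -0.001]
wrist_force: [-4.6, -2.9, 6.7]
opening: 0.0157
```

```bash
python3 - <<'E'
from h import *
outs=[]
for n in('top','side','wrist'):
    im,dep,C=shot(n,n+'4'); u=proj(C,[[.7195,.0715,.02]])[0];print(n,C[3].round(2),u.round())
    x,y=int(np.clip(u[0]-25,0,510)),int(np.clip(u[1]-25,0,370));outs.append(cv2.resize(im[y:y+50,x:x+50],(266,266),interpolation=cv2.INTER_CUBIC))
cv2.imwrite('pics/tip4.png',np.hstack(outs))
print(np.round(robot.get_obs()['wrist_force'],2),np.round(robot.get_obs()['tool_pos'],4))
E
```

```text
top [0.32 0.08 1.26] [281. 138.]
side [0.41 0.7  0.76] [213. 212.]
wrist [ 0.57 -0.04  0.2 ] [278. 418.]
[-4.42 -2.91  5.49] [ 0.6195 -0.0042  0.2198]
```

View pics/tip4.png

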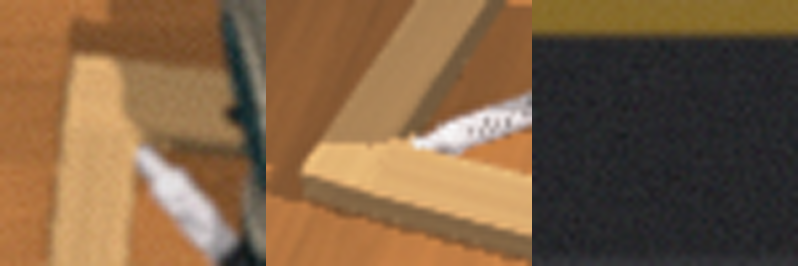

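In the top view the tip is at (140,148) against the left wall, close to the far corner. I'll wiggle it gently to make sure it drops fully home.

Call:
drive_tool:
  moves:
    - [0.001,0.0,0,0]
    - [0.0018,-0.0006,0,0]
    - [0.0018,-0.0006,0,0]

```text
time_s: 8.55
tool_pos: [0.6202, -0.0043, 0.2198]
eef_rot: [0.001, -0.327, 0.945, -0.001]
wrist_force: [-6.4, -1.1, 6.8]
opening: 0.0161
```

Call:
drive_tool:
  moves:
    - [0.001,0.0001,0,0]
    - [0.0016,0.0004,0,0]
    - [0.0016,0.0004,0,0]

```text
time_s: 8.85
tool_pos: [0.6208, -0.0042, 0.2198]
eef_rot: [-0.001, -0.327, 0.945, -0.001]
wrist_force: [-6.2, -2.2, 6.6]
opening: 0.0157
```

```bash
cat >> h.py <<'E'
def gp(o=None):
    o=o or robot.get_obs(); return np.array(o['tool_pos'])+rot(o['eef_rot'])@[0,0,.18]
E
python3 - <<'E'
from h import *
u=np.array([.789,.614,0]);v=np.array([-.614,.789,0])
for t,q in [((.5809,-.0341,.2204),(.0061,-.3276,.9448,-.0009)),((.5854,-.0331,.2199),(.0011,-.3266,.9452,-.0013)),((.6181,-.005,.2199),(.005,-.328,.945,-.001)),((.619,-.0045,.2198),(.004,-.327,.945,-.001)),((.6195,-.0042,.2198),(.002,-.327,.945,-.001)),((.6202,-.0043,.2198),(.001,-.327,.945,-.001))]:
    g=gp({'tool_pos':t,'eef_rot':q});print((g@u*1000).round(1),(g@v*1000).round(1),g.round(4))
g=gp();print((g@u*1000).round(1),(g@v*1000).round(1),g.round(4),np.round(robot.get_obs()['wrist_force'],1))
E
```

```text
439.4 -384.6 [ 0.5831 -0.0337  0.0404]
441.8 -386.1 [ 0.5859 -0.0334  0.0399]
486.2 -384.4 [ 0.6199 -0.0047  0.0399]
486.9 -384.4 [ 0.6205 -0.0044  0.0398]
486.8 -384.3 [ 0.6203 -0.0043  0.0398]
486.9 -384.7 [ 0.6207 -0.0045  0.0398]
487.0 -384.6 [ 0.6207 -0.0044  0.0398] [-6.2 -2.2  6.6]
```

The fingertip coordinate is stable at 487.0 mm along the diagonal: contact. I'm pressing down 6.6 N, though, which adds friction. I'll ease that off and repeat the sideways test to tell corner from wall.

Call:
drive_tool:
  moves:
    - [0,0,0.0006,0]
    - [0.001,0.0,0.0008,0]
    - [0.0018,-0.001,0.0008,0]
    - [0.0018,-0.001,0.0008,0]

```text
time_s: 9.25
tool_pos: [0.6231, -0.0047, 0.2201]
eef_rot: [0.0, -0.327, 0.945, -0.0]
wrist_force: [-0.3, -0.4, -5.4]
opening: 0.0159
```

```bash
cat > s.py <<'E'
from h import *
import sys
a=np.radians(float(sys.argv[1]) if len(sys.argv)>1 else 37.9);u=np.array([np.cos(a),np.sin(a),0]);v=np.array([-np.sin(a),np.cos(a),0])
o=robot.get_obs();g=gp(o);f=np.array(o['wrist_force']);q=o['eef_rot'];print('t',o['time_s'],'ax',(g@u*1000).round(2),'lat',(g@v*1000).round(2),g.round(4),'tcp',np.round(o['tool_pos'],4),'F ax,lat,z',np.round([f@u,f@v,f[2]],1),'yaw y',round(np.degrees(2*np.arctan2(q[2],q[1]))-90,2),'tq',np.round(o['torque'],2))
E
python3 s.py
```

```text
t 9.25 ax 488.81 lat -386.54 [ 0.6232 -0.0047  0.0401] tcp [ 0.6231 -0.0047  0.2201] F ax,lat,z [-0.5 -0.1 -5.4] yaw y 128.2 tq [ 0.14 -0.09 -0.07]
```

Call:
drive_tool:
  moves:
    - [0,0,-0.0002,0]
    - [0,0,-0.0004,-0.5]
    - [0.0008,0.0006,-0.0004,-0.7]
    - [0.0012,0.0009,-0.0004,-0.7]
    - [0.0012,0.0009,-0.0004,-0.7]

```text
time_s: 9.75
tool_pos: [0.624, -0.0043, 0.2198]
eef_rot: [-0.001, -0.321, 0.947, -0.0]
wrist_force: [-4.0, -2.9, 0.9]
opening: 0.016
```

```bash
python3 s.py
```

```text
t 9.75 ax 489.44 lat -386.77 [ 0.6238 -0.0045  0.0398] tcp [ 0.624  -0.0043  0.2198] F ax,lat,z [-5.   0.2  0.9] yaw y 127.5 tq [-0.44  0.72  0.2 ]
```

Call:
drive_tool:
  moves:
    - [0.0006,-0.0008,0,0]
    - [0.0009,-0.0012,0,0]
    - [0.0009,-0.0012,0,0]

```text
time_s: 10.05
tool_pos: [0.6243, -0.0046, 0.2198]
eef_rot: [-0.001, -0.322, 0.947, 0.0]
wrist_force: [-5.1, 0.6, 2.5]
opening: 0.0159
```

```bash
python3 s.py
```

```text
t 10.05 ax 489.42 lat -386.88 [ 0.6238 -0.0046  0.0398] tcp [ 0.6243 -0.0046  0.2198] F ax,lat,z [-3.7  3.6  2.5] yaw y 127.53 tq [0.36 1.11 0.23]
```

Call:
drive_tool:
  moves:
    - [-0.0006,0.0008,0,0]
    - [-0.0015,0.002,0,0]
    - [-0.0015,0.002,0,0]

```text
time_s: 10.35
tool_pos: [0.6232, -0.0033, 0.2198]
eef_rot: [-0.001, -0.321, 0.947, -0.0]
wrist_force: [-0.8, -3.1, -2.0]
opening: 0.016
```

```bash
python3 s.py
```

```text
t 10.35 ax 489.51 lat -385.44 [ 0.623  -0.0034  0.0398] tcp [ 0.6232 -0.0033  0.2198] F ax,lat,z [-2.5 -2.  -2. ] yaw y 127.46 tq [-0.56  0.05 -0.12]
```

Tip and heel contacts give a rule length of about 255 mm (diagonal about 258.6 mm) at 37.4°, consistent with the corner. The heel may have been disturbed by the lift, so I'll draw the slide in, reseat the heel and measure cleanly.

Call:
drive_tool:
  moves:
    - [-0.004,-0.0045,0,0]
    - [-0.009,-0.0085,0,0]
    - [-0.015,-0.013,0,0]
    - [-0.021,-0.0175,0,0]
    - [-0.027,-0.022,0,0]
    - [-0.032,-0.0257,0,0]
    - [-0.036,-0.0287,0,0]
    - [-0.037,-0.0295,0,0]
    - [-0.037,-0.0295,0,0]

```text
time_s: 11.25
tool_pos: [0.5859, -0.0331, 0.2199]
eef_rot: [-0.001, -0.321, 0.947, -0.0]
wrist_force: [-0.7, 0.6, -2.3]
opening: 0.0158
```

```bash
python3 s.py
```

```text
t 11.25 ax 441.66 lat -385.98 [ 0.5856 -0.0333  0.0399] tcp [ 0.5859 -0.0331  0.2199] F ax,lat,z [-0.2  1.  -2.3] yaw y 127.45 tq [0.38 0.17 0.04]
```

Call:
drive_tool:
  moves:
    - [-0.0008,-0.0006,0,0]
    - [-0.0016,-0.0012,0,0]
    - [-0.0024,-0.0018,0,0]
    - [-0.0024,-0.0018,0,0]

```text
time_s: 11.65
tool_pos: [0.5843, -0.0346, 0.22]
eef_rot: [0.0, -0.321, 0.947, -0.0]
wrist_force: [2.2, 1.3, -5.9]
opening: 0.0156
```

```bash
python3 s.py
```

```text
t 11.65 ax 439.79 lat -386.34 [ 0.5844 -0.0347  0.04  ] tcp [ 0.5843 -0.0346  0.22  ] F ax,lat,z [ 2.5 -0.4 -5.9] yaw y 127.46 tq [ 0.52 -0.76  0.06]
```

Call:
drive_tool:
  moves:
    - [0,0,-0.0003,0]
    - [-0.0008,0.0,-0.0004,0]
    - [-0.0018,-0.0004,-0.0004,0]
    - [-0.0018,-0.0004,-0.0004,0]

```text
time_s: 12.05
tool_pos: [0.5834, -0.0346, 0.22]
eef_rot: [0.002, -0.321, 0.947, -0.001]
wrist_force: [4.9, 2.9, -4.1]
opening: 0.0161
```

```bash
python3 s.py; python3 - <<'E'
from h import *
im,dep,C=shot('wrist','w5'); im0=load('w3')[0]
u=proj(C,[[.5155,-.0873,.02]])[0];print(u)
cv2.imwrite('pics/w5z.png',cv2.resize(im[60:140,235:315],None,fx=6,fy=6,interpolation=cv2.INTER_CUBIC))
E
```

```text
t 12.05 ax 439.6 lat -386.08 [ 0.584  -0.0346  0.04  ] tcp [ 0.5834 -0.0346  0.22  ] F ax,lat,z [ 5.7 -0.8 -4.1] yaw y 127.49 tq [ 0.57 -1.11  0.05]
[279.36102704  86.00700049]
```

View pics/w5z.png

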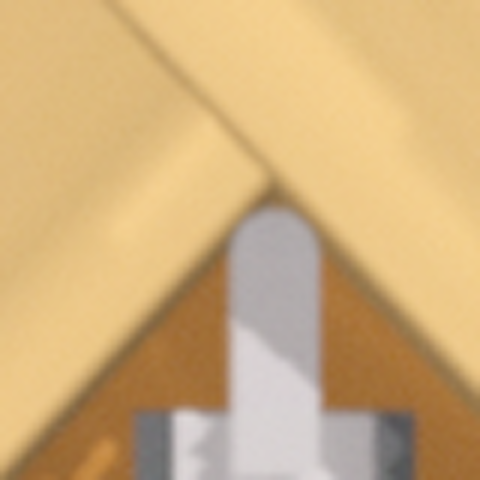

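The heel is home and symmetric: nose (274,207), corner (273,184). Drawing the slide out with slight down pressure.

Call:
drive_tool:
  moves:
    - [0,0,-0.0004,0]
    - [0.002,0.0015,-0.0005,0]
    - [0.007,0.0053,-0.0005,0]
    - [0.013,0.0098,-0.0005,0]
    - [0.019,0.0144,-0.0005,0]
    - [0.025,0.0189,-0.0005,0]
    - [0.031,0.0235,-0.0005,0]
    - [0.036,0.0273,-0.0005,0]
    - [0.0375,0.0284,-0.0005,0]
    - [0.0375,0.0284,-0.0005,0]

```text
time_s: 13.1
tool_pos: [0.6217, -0.0053, 0.2197]
eef_rot: [0.002, -0.322, 0.947, -0.0]
wrist_force: [-0.8, 1.0, 6.2]
opening: 0.0158
```

```bash
python3 s.py
```

```text
t 13.1 ax 488.03 lat -386.43 [ 0.6225 -0.0051  0.0397] tcp [ 0.6217 -0.0053  0.2197] F ax,lat,z [-0.   1.3  6.2] yaw y 127.53 tq [0.28 0.36 0.06]
```

Call:
drive_tool:
  moves:
    - [0.001,0.0008,0,0]
    - [0.002,0.0015,0,0]
    - [0.0024,0.0018,0,0]
    - [0.0024,0.0018,0,0]

```text
time_s: 13.5
tool_pos: [0.6232, -0.0042, 0.2198]
eef_rot: [0.0, -0.321, 0.947, -0.001]
wrist_force: [-4.5, -1.9, 8.2]
opening: 0.0159
```

```bash
python3 s.py
```

```text
t 13.5 ax 489.13 lat -386.44 [ 0.6234 -0.0045  0.0398] tcp [ 0.6232 -0.0042  0.2198] F ax,lat,z [-4.7  1.3  8.2] yaw y 127.51 tq [-0.18  0.97  0.1 ]
```

Call:
drive_tool:
  moves:
    - [0.0002,-0.0002,0.0003,0]
    - [0.0008,0.0002,0.0003,0]
    - [0.0008,0.0002,0.0003,0]
    - [0.0008,0.0002,0.0003,0]

```text
time_s: 13.9
tool_pos: [0.6235, -0.0042, 0.2198]
eef_rot: [-0.001, -0.321, 0.947, -0.001]
wrist_force: [-3.7, -0.6, 3.5]
opening: 0.0159
```

```bash
python3 s.py; python3 - <<'E'
from h import *
im,dep,C=shot('wrist','w6'); 
h=cv2.resize(im[55:145,230:320],(400,400),interpolation=cv2.INTER_CUBIC)
im,dep,C=shot('top','top6');u=proj(C,[[.7195,.0715,.01]])[0].astype(int);print(u)
t=cv2.resize(im[u[1]-20:u[1]+20,u[0]-20:u[0]+20],(400,400),interpolation=cv2.INTER_CUBIC)
cv2.imwrite('pics/c6.png',np.hstack([h,t]))
E
```

```text
t 13.9 ax 489.08 lat -386.46 [ 0.6233 -0.0045  0.0398] tcp [ 0.6235 -0.0042  0.2198] F ax,lat,z [-3.3  1.8  3.5] yaw y 127.5 tq [-0.02  0.7   0.11]
[280 139]
```

View pics/c6.png

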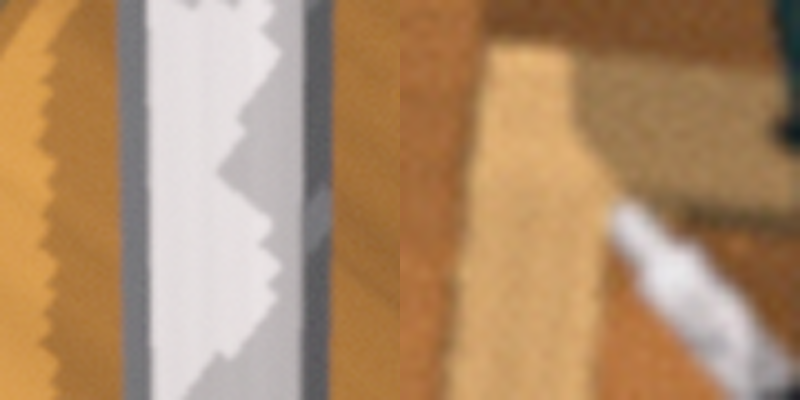

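The top view at right shows the tip tucked in the far-left corner. It may still be about 0.4 mm along the wall, so one more small right nudge with the down pressure eased.

Call:
drive_tool:
  moves:
    - [0.0006,-0.0004,0.0002,0]
    - [0.0014,-0.0008,0.0002,0]
    - [0.0018,-0.0006,0.0002,0]
    - [0.0018,-0.0006,0.0002,0]

```text
time_s: 14.4
tool_pos: [0.6242, -0.0043, 0.2198]
eef_rot: [-0.002, -0.322, 0.947, 0.0]
wrist_force: [-6.5, -0.6, 6.7]
opening: 0.0157
```

```bash
python3 s.py
```

```text
t 14.4 ax 489.17 lat -386.58 [ 0.6235 -0.0046  0.0398] tcp [ 0.6242 -0.0043  0.2198] F ax,lat,z [-5.5  3.5  6.7] yaw y 127.52 tq [0.26 1.43 0.08]
```

Call:
drive_tool:
  moves:
    - [0.0,0.0,0.0004,0]
    - [0.0003,0.0006,0.0006,0]
    - [0.0006,0.0009,0.0006,0]
    - [0.0006,0.0009,0.0006,0]

```text
time_s: 14.8
tool_pos: [0.6245, -0.0041, 0.2198]
eef_rot: [-0.003, -0.321, 0.947, -0.0]
wrist_force: [-3.5, -3.3, -1.9]
opening: 0.0159
```

```bash
python3 s.py
```

```text
t 14.8 ax 489.17 lat -386.5 [ 0.6234 -0.0045  0.0398] tcp [ 0.6245 -0.0041  0.2198] F ax,lat,z [-4.8 -0.4 -1.9] yaw y 127.5 tq [-0.44  0.64  0.1 ]
```

First diagonal measured: heel and tip home, 4.8 N axial, slide travel 49.6 mm. Next I'll draw the slide in, lift, turn −89.5° and set down along the other diagonal.

Call:
drive_tool:
  moves:
    - [-0.003,-0.002,0,0]
    - [-0.008,-0.006,0,0]
    - [-0.014,-0.0105,0,0]
    - [-0.02,-0.015,0,0]
    - [-0.026,-0.0195,0,0]
    - [-0.032,-0.024,0,0]
    - [-0.037,-0.028,0,0]
    - [-0.039,-0.0295,0,0]
    - [-0.039,-0.0295,0,0]

```text
time_s: 15.7
tool_pos: [0.5854, -0.0339, 0.2199]
eef_rot: [-0.003, -0.321, 0.947, -0.0]
wrist_force: [0.7, -0.8, -4.9]
opening: 0.0158
```

```bash
python3 s.py
```

```text
t 15.7 ax 440.01 lat -386.09 [ 0.5844 -0.0344  0.0399] tcp [ 0.5854 -0.0339  0.2199] F ax,lat,z [ 0.  -1.1 -4.9] yaw y 127.49 tq [-0.22 -0.4   0.08]
```

Call:
drive_tool:
  moves:
    - [0.001,0.001,0.008,0]
    - [0.004,0.004,0.02,0]
    - [0.007,0.01,0.033,0]
    - [0.01,0.016,0.042,-6]
    - [0.012,0.024,0.045,-14]
    - [0.0149,0.034,0.045,-22]
    - [0.0149,0.044,0.045,-30]
    - [0.0149,0.054,0.045,-38]
    - [0.0149,0.054,0.045,-46]
    - [0.0149,0.054,0.045,-52]
  squeeze: 30

```text
time_s: 16.7
tool_pos: [0.5999, 0.0219, 0.2657]
eef_rot: [-0.004, 0.128, 0.992, 0.002]
wrist_force: [0.5, -0.6, -5.8]
opening: 0.016
```

Call:
drive_tool:
  moves:
    - [0,0,0,-8]
    - [0,0,0,-16]
    - [0,0,0,-24]
    - [0,0,0,-32]
    - [0,0,0,-37.5]
    - [0,0,0,-37.5]
    - [0,0,0,-37.5]

```text
time_s: 17.4
tool_pos: [0.5997, 0.0228, 0.2661]
eef_rot: [-0.003, 0.438, 0.899, 0.003]
wrist_force: [-1.9, 0.1, -4.9]
opening: 0.0161
```

```bash
python3 s.py -52.1; python3 - <<'E'
from h import *
im,dep,C=shot('wrist','w7');P,col,uv=cloud(im,dep,C)
NL=np.array([.5405,.0909,.02]);print('NL pix',proj(C,[NL,[.544,.0906,.05]]))
# heel nose: grey pts above frame height
g=(P[:,2]>.045)&(P[:,2]<.066)&(P[:,1]>.05)&(uv[:,1]<200)
c=P[g];d=np.array([.614,-.789]);t=c[:,:2]@d;i=np.argsort(t)[:15];print(g.sum(),np.median(c[i],0))
k=c[t<np.sort(t)[5]+.06];m,e,s=cv2.PCACompute2(k[:,:2].copy(),mean=None);print(np.degrees(np.arctan2(e[0,1],e[0,0])),np.percentile(k[:,2],[5,50,95]))
# frame corner via top pts
F=P[(abs(P[:,2]-.019)<.005)]
print(len(F),F[:,:2].min(0),F[:,:2].max(0))
cv2.imwrite('pics/w7z.png',cv2.resize(im,None,fx=1.4,fy=1.4))
E
```

```text
t 17.4 ax 348.82 lat 487.84 [0.5992 0.0244 0.0861] tcp [0.5997 0.0228 0.2661] F ax,lat,z [-1.3 -1.4 -4.9] yaw y 38.0 tq [-0.1   0.01  0.04]
NL pix [[272.86536155  92.37677291]
 [276.3979101   91.03157708]]
3140 [0.54733581 0.08954745 0.05734893]
-42.80659056998441 [0.05259646 0.0570759  0.05937643]
34916 [ 0.47712023 -0.12785702] [0.76076125 0.13252543]
```

View pics/w7z.png

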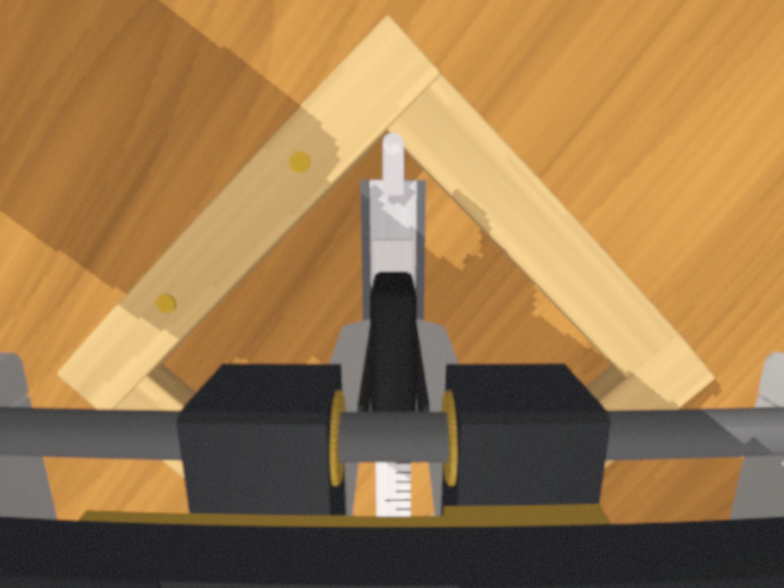

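The rule hangs level, with the heel nose at (393,137) and the near-left corner at (388,128). It needs to move about 2.3 mm left in the image, and I'll back it off slightly before lowering.

Call:
drive_tool:
  moves:
    - [-0.0002,-0.0034,-0.008,0]
    - [-0.0002,-0.0034,-0.02,0]
    - [-0.0002,-0.0034,-0.03,0]
    - [-0.0002,-0.0034,-0.038,0]
    - [-0.0002,-0.0034,-0.043,0]
    - [-0.0002,-0.0034,-0.0455,0]
    - [-0.0002,-0.0034,-0.0462,0]
    - [-0.0002,-0.0034,-0.0462,0]

```text
time_s: 18.25
tool_pos: [0.5997, 0.019, 0.22]
eef_rot: [-0.003, 0.439, 0.899, 0.003]
wrist_force: [0.1, -0.5, -6.2]
opening: 0.0161
```

```bash
cat > heel.py <<'E'
from h import *
import sys
im,dep,C=shot('wrist',sys.argv[1]);P,col,uv=cloud(im,dep,C)
d=np.array([.614,-.789]);v=np.array([.789,.614])
k=(P[:,2]>.0045)&(P[:,2]<.0165)&(col.max(1).astype(int)-col.min(1)<45)&(abs(uv[:,0]-280)<45)&(uv[:,1]<200)
Q=P[k,:2];t=Q@d;t0=np.sort(t)[8];n=Q[t<t0+.012];print('heel ax %.1f lat %.1f n %d'%(t0*1e3,np.mean([np.percentile(n@v,3),np.percentile(n@v,97)])*1e3,len(n)))
# inner top edges: for lateral offsets, min axial where not frame
F=P[(abs(P[:,2]-.0185)<.0035)&(uv[:,1]<250)&(col.max(1).astype(int)-col.min(1)>50)][:,:2];a=F@d;l=F@v;c=float(sys.argv[2])
res=[]
for lo,hi in((-.05,-.015),(.015,.05)):
    pts=[]
    for x in np.arange(lo,hi,.002):
        m=abs(l-c-x)<.001
        if m.sum()>8: pts.append((x,np.percentile(a[m],97)))
    pts=np.array(pts);f=np.polyfit(pts[:,0],pts[:,1],1);r=abs(np.polyval(f,pts[:,0])-pts[:,1]);f=np.polyfit(pts[r<.0015,0],pts[r<.0015,1],1);res.append(f);print(len(pts),(r<.0015).sum(),f.round(4))
x=(res[1][1]-res[0][1])/(res[0][0]-res[1][0]);print('corner ax %.1f lat %.1f'%(1e3*np.polyval(res[0],x),1e3*(x+c)))
E
python3 s.py -52.1; python3 heel.py w8 .486
```

```text
t 18.25 ax 351.93 lat 485.47 [0.5993 0.0205 0.04  ] tcp [0.5997 0.019  0.22  ] F ax,lat,z [ 0.4 -0.2 -6.2] yaw y 37.95 tq [-0.08 -0.04  0.01]
heel ax 268.1 lat 484.9 n 316
18 18 [-0.9777  0.2564]
18 18 [0.9804 0.2602]
corner ax 258.3 lat 484.1
```

The corner fit gives the corner at axial 258.3, lateral 484.1, and the heel at 268.1, 484.9. The bisector agrees with −52.1°. Driving the heel in.

Call:
drive_tool:
  moves:
    - [-0.001,0.0005,-0.0001,0]
    - [-0.002,0.0018,-0.0002,0]
    - [-0.0032,0.0031,-0.0002,0]
    - [-0.0043,0.0042,-0.0002,0]
    - [-0.0043,0.0042,-0.0002,0]

```text
time_s: 18.8
tool_pos: [0.5954, 0.0237, 0.22]
eef_rot: [-0.003, 0.438, 0.899, 0.004]
wrist_force: [0.5, 0.9, -4.7]
opening: 0.0159
```

```bash
python3 s.py -52.1
```

```text
t 18.8 ax 345.54 lat 485.08 [0.595  0.0253 0.04  ] tcp [0.5954 0.0237 0.22  ] F ax,lat,z [-0.4  1.  -4.7] yaw y 37.99 tq [-0.03 -0.06 -0.04]
```

Call:
drive_tool:
  moves:
    - [-0.0006,0.0008,-0.0001,0]
    - [-0.0012,0.0016,-0.0001,0]
    - [-0.0016,0.002,-0.0001,0]
    - [-0.0016,0.002,-0.0001,0]

```text
time_s: 19.2
tool_pos: [0.5943, 0.0247, 0.2201]
eef_rot: [-0.002, 0.439, 0.899, 0.003]
wrist_force: [2.2, -4.1, -5.2]
opening: 0.0157
```

```bash
python3 s.py -52.1; python3 heel.py w9 .486
```

```text
t 19.2 ax 344.59 lat 484.96 [0.5943 0.026  0.0401] tcp [0.5943 0.0247 0.2201] F ax,lat,z [ 4.6 -0.8 -5.2] yaw y 37.95 tq [-1.21 -0.59  0.07]
heel ax 261.8 lat 484.1 n 336
18 18 [-0.9757  0.2563]
18 18 [0.9773 0.2602]
corner ax 258.2 lat 484.0
```

```bash
sed -e "s/im,dep,C=shot('wrist',sys.argv\[1\])/im,dep,C=load(sys.argv[1])/" -e "s/d=np.array(\[.614,-.789\]);v=np.array(\[.789,.614\])/A=np.radians(37.4);d=np.array([np.cos(A),np.sin(A)]);v=np.array([-d[1],d[0]])/" heel.py > heelr.py; for w in w1 w2 w3 w5; do echo $w; python3 heelr.py $w -.381; done
```

```text
w1
heel ax 362.8 lat -382.9 n 322
18 18 [-1.0381  0.3556]
18 18 [1.0179 0.358 ]
corner ax 356.8 lat -382.2
w2
heel ax 361.5 lat -382.9 n 324
18 18 [-1.0424  0.3555]
18 18 [1.0228 0.3578]
corner ax 356.6 lat -382.1
w3
heel ax 360.3 lat -382.0 n 330
18 18 [-1.0381  0.3556]
18 18 [1.0062 0.3583]
corner ax 357.0 lat -382.3
w5
heel ax 360.7 lat -382.2 n 336
18 18 [-1.0388  0.3556]
18 18 [1.0141 0.3581]
corner ax 356.8 lat -382.2
```

The corner fits give a gap of 3.6 mm, matching the seated reference (3.3 and 3.9), and laterally centred. One more small push, then draw the slide out.

Call:
drive_tool:
  moves:
    - [0,0,-0.0003,0]
    - [-0.0006,0.0008,-0.0003,0]
    - [-0.0009,0.0012,-0.0003,0]
    - [-0.0009,0.0012,-0.0003,0]

```text
time_s: 19.65
tool_pos: [0.5939, 0.025, 0.2201]
eef_rot: [-0.001, 0.439, 0.898, 0.003]
wrist_force: [2.4, -4.5, -4.4]
opening: 0.0161
```

```bash
python3 s.py -52.1; python3 heel.py w10 .486
```

```text
t 19.65 ax 344.5 lat 484.89 [0.5942 0.026  0.0401] tcp [0.5939 0.025  0.2201] F ax,lat,z [ 5.  -0.8 -4.4] yaw y 37.91 tq [-1.4  -0.6   0.09]
heel ax 261.7 lat 484.1 n 335
18 18 [-0.9684  0.2565]
18 18 [0.9762 0.2603]
corner ax 258.4 lat 484.0
```

Call:
drive_tool:
  moves:
    - [0,0,-0.0004,0]
    - [0.0012,-0.0016,-0.0004,0]
    - [0.0045,-0.0058,-0.0004,0]
    - [0.008,-0.0103,-0.0004,0]
    - [0.012,-0.0154,-0.0004,0]
    - [0.016,-0.0206,-0.0004,0]
    - [0.02,-0.0257,-0.0004,0]
    - [0.0225,-0.029,-0.0004,0]
    - [0.0236,-0.0304,-0.0004,0]
    - [0.0236,-0.0304,-0.0004,0]

```text
time_s: 20.7
tool_pos: [0.6179, -0.0059, 0.2198]
eef_rot: [-0.0, 0.439, 0.898, 0.003]
wrist_force: [-0.3, -1.4, 2.6]
opening: 0.0157
```

```bash
python3 s.py -52.1
```

```text
t 20.7 ax 383.72 lat 484.93 [ 0.6184 -0.0049  0.0398] tcp [ 0.6179 -0.0059  0.2198] F ax,lat,z [ 0.9 -1.1  2.6] yaw y 37.89 tq [-0.28  0.4   0.12]
```

Call:
drive_tool:
  moves:
    - [0.0006,-0.0008,0,0]
    - [0.0012,-0.0016,0,0]
    - [0.0015,-0.002,0,0]
    - [0.0015,-0.002,0,0]

```text
time_s: 21.1
tool_pos: [0.6193, -0.0078, 0.2198]
eef_rot: [-0.0, 0.439, 0.898, 0.003]
wrist_force: [-1.5, -0.7, 1.2]
opening: 0.0156
```

```bash
python3 s.py -52.1
```

```text
t 21.1 ax 386.1 lat 484.9 [ 0.6198 -0.0068  0.0398] tcp [ 0.6193 -0.0078  0.2198] F ax,lat,z [-0.4 -1.6  1.2] yaw y 37.9 tq [-0.14  0.51  0.14]
```

Call:
drive_tool:
  moves:
    - [0.0006,-0.0008,0,0]
    - [0.0012,-0.0016,0,0]
    - [0.0012,-0.0016,0,0]

```text
time_s: 21.4
tool_pos: [0.6203, -0.0088, 0.2198]
eef_rot: [-0.001, 0.439, 0.898, 0.003]
wrist_force: [-3.1, 1.8, 4.7]
opening: 0.0158
```

```bash
python3 s.py -52.1
```

```text
t 21.4 ax 387.2 lat 484.95 [ 0.6205 -0.0076  0.0398] tcp [ 0.6203 -0.0088  0.2198] F ax,lat,z [-3.4 -1.3  4.7] yaw y 37.92 tq [0.24 0.9  0.02]
```

Contact at 387.2, travel 42.7 mm. Lateral check: nudging −v with the down force eased.

Call:
drive_tool:
  moves:
    - [0,0,0.0003,0]
    - [-0.0002,-0.0012,0.0004,0]
    - [-0.0002,-0.0016,0.0004,0]
    - [-0.0002,-0.0016,0.0004,0]

```text
time_s: 21.8
tool_pos: [0.6202, -0.01, 0.2199]
eef_rot: [-0.001, 0.439, 0.898, 0.004]
wrist_force: [-0.1, 2.2, -3.4]
opening: 0.0157
```

```bash
python3 s.py -52.1
```

```text
t 21.8 ax 388.0 lat 484.34 [ 0.6205 -0.0086  0.0399] tcp [ 0.6202 -0.01    0.2199] F ax,lat,z [-1.9  1.3 -3.4] yaw y 37.92 tq [ 0.47  0.1  -0.11]
```

Call:
drive_tool:
  moves:
    - [0.001,0.0,0,0]
    - [0.002,0.0002,0,0]
    - [0.002,0.0002,0,0]

```text
time_s: 22.1
tool_pos: [0.6211, -0.01, 0.2198]
eef_rot: [-0.002, 0.439, 0.898, 0.003]
wrist_force: [-5.3, 2.1, 3.8]
opening: 0.0161
```

```bash
python3 s.py -52.1
```

```text
t 22.1 ax 388.16 lat 484.55 [ 0.6208 -0.0086  0.0398] tcp [ 0.6211 -0.01    0.2198] F ax,lat,z [-4.9 -2.9  3.8] yaw y 37.91 tq [ 0.13  1.24 -0.09]
```

Call:
drive_tool:
  moves:
    - [-0.0004,-0.0004,0.0002,0]
    - [-0.0008,-0.0014,0.0003,0]
    - [-0.001,-0.002,0.0003,0]
    - [-0.001,-0.002,0.0003,0]

```text
time_s: 22.5
tool_pos: [0.6206, -0.0106, 0.2199]
eef_rot: [-0.002, 0.439, 0.899, 0.004]
wrist_force: [-0.6, 5.1, -2.6]
opening: 0.0156
```

```bash
python3 s.py -52.1
```

```text
t 22.5 ax 388.21 lat 484.14 [ 0.6205 -0.0089  0.0399] tcp [ 0.6206 -0.0106  0.2199] F ax,lat,z [-4.4  2.7 -2.6] yaw y 37.96 tq [ 1.05 -0.11 -0.09]
```

```bash
python3 heel.py w11 .486; echo ref w6; python3 heelr.py w6 -.381
```

```text
heel ax 261.7 lat 483.8 n 363
18 18 [-0.9411  0.2588]
18 18 [0.9626 0.2617]
corner ax 260.2 lat 484.5
ref w6
heel ax 361.6 lat -382.1 n 380
18 18 [-1.0014  0.3582]
18 18 [0.9932 0.3601]
corner ax 359.2 lat -381.9
```

The heel is unchanged at 261.7 and neither lateral nudge gained any length, so both ends are home (travel 43.7 mm). One balanced hold, then release and retreat.

Call:
drive_tool:
  moves:
    - [0.0006,0.0004,-0.0002,0]
    - [0.0009,0.0004,-0.0002,0]
    - [0.0009,0.0004,-0.0002,0]
    - [0.0009,0.0004,-0.0002,0]

```text
time_s: 22.95
tool_pos: [0.621, -0.0104, 0.2198]
eef_rot: [-0.003, 0.439, 0.899, 0.004]
wrist_force: [-3.8, 2.8, 2.5]
opening: 0.0159
```

```bash
python3 s.py -52.1
```

```text
t 22.95 ax 388.2 lat 484.3 [ 0.6206 -0.0088  0.0398] tcp [ 0.621  -0.0104  0.2198] F ax,lat,z [-4.6 -1.3  2.5] yaw y 37.95 tq [ 0.22  0.85 -0.08]
```

Call:
drive_tool:
  moves:
    - [-0.0004,0.0008,0,0]
    - [-0.0005,0.001,0,0]

```text
time_s: 23.15
tool_pos: [0.6208, -0.0102, 0.2198]
eef_rot: [-0.002, 0.439, 0.898, 0.003]
wrist_force: [-0.8, 0.8, -0.2]
opening: 0.0158
```

Call:
drive_tool:
  moves:
    - [0,0,0,0]
    - [0,0,0,0]
    - [0,0,0,0]
    - [0,0,0.01,0]
    - [0,0,0.04,0]
    - [0,0,0.08,0]
    - [0,0,0.12,0]
    - [0,0,0.15,0]
    - [0,0,0.16,0]
  claw: 0.5

```text
time_s: 24.05
tool_pos: [0.6217, -0.0106, 0.3843]
eef_rot: [0.001, 0.439, 0.898, 0.005]
wrist_force: [-0.2, -0.7, 0.0]
opening: 0.0471
```

```bash
python3 s.py -52.1; python3 - <<'E'
from h import *
im,dep,C=shot('wrist','w12');P,col,uv=cloud(im,dep,C)
L,l=inner(P,np.array([.618,-.0055]),np.radians(-7.7))
for n,a in l.items():
    if len(a)<4: print(n,len(a));continue
    f=np.polyfit(a[:,0],a[:,1],1);g=a[abs(a[:,1]-np.median(a[:,1]))<.006];print(n,len(a),len(g),np.polyfit(g[:,0],g[:,1],1).round(4))
print(proj(C,[[.5155,-.0873,.02],[.5427,.0926,.02],[.7227,.0714,.02],[.697,-.1057,.02]]).round())
# weight in top
im,dep,C=load('top0');h=cv2.cvtColor(im,cv2.COLOR_BGR2HSV);P,col,uv=cloud(im,dep,C)
k=(P[:,2]>.035)&(P[:,2]<.06)&(abs(P[:,0]-.496)<.03)&(abs(P[:,1]-.298)<.03)
print('knob',k.sum(),P[k].mean(0),P[k].min(0),P[k].max(0))
E
```

```text
t 24.05 ax 389.77 lat 485.77 [ 0.6227 -0.0092  0.2043] tcp [ 0.6217 -0.0106  0.3843] F ax,lat,z [ 0.4 -0.6  0. ] yaw y 37.91 tq [-0.02 -0.01 -0.02]
far 44 42 [0.0093 0.0912]
near 54 54 [-0.0022  0.09  ]
left 54 54 [0.0216 0.0897]
right 44 42 [-0.02   0.092]
[[154. 187.]
 [279.  61.]
 [400. 189.]
 [279. 295.]]
knob 83 [0.50249826 0.30181253 0.04705712] [0.49168387 0.29114935 0.03973195] [0.51342097 0.31284602 0.05340218]
```

Released cleanly. The diagonals differ by about 6 mm, with near-right to far-left the longer, and the fitted lean is unchanged within error, so there's no racking. On to the grey weight.

Call:
drive_tool:
  moves:
    - [-0.015,0.04,0,8]
    - [-0.03,0.08,0,16]
    - [-0.045,0.12,0,24]
    - [-0.06,0.16,0,32]
    - [-0.08,0.2,-0.02,40]
    - [-0.1,0.24,-0.04,48]
    - [-0.115,0.28,-0.05,52]
    - [-0.12,0.305,-0.06,52]
    - [-0.12,0.31,-0.06,52]
    - [-0.12,0.31,-0.06,52]

```text
time_s: 25.1
tool_pos: [0.5013, 0.2998, 0.323]
eef_rot: [-0.002, 0.0, 1.0, 0.004]
wrist_force: [0.6, -0.7, 0.2]
opening: 0.0468
```

```bash
python3 s.py; python3 - <<'E'
from h import *
im,dep,C=shot('wrist','w13');P,col,uv=cloud(im,dep,C)
h=cv2.cvtColor(col.reshape(-1,1,3),cv2.COLOR_BGR2HSV).reshape(-1,3)
n=(np.hypot(P[:,0]-.5,P[:,1]-.3)<.06)
for z0,z1 in((.043,.054),(.016,.024)):
    k=n&(P[:,2]>z0)&(P[:,2]<z1)&(uv[:,1]<290)
    (c,r)=cv2.minEnclosingCircle((P[k,:2]*1000).astype(np.float32));print(z0,k.sum(),c,r,P[k].mean(0).round(4),h[k].mean(0).round(),np.median(P[k,2]))
print(proj(C,[[.5025,.302,.048]]))
E
```

```text
t 25.1 ax 579.95 lat -69.78 [0.5005 0.3012 0.143 ] tcp [0.5013 0.2998 0.323 ] F ax,lat,z [ 0.1 -0.9  0.2] yaw y 90.0 tq [-0.02  0.03  0.02]
0.043 653 (503.5686950683594, 303.6006164550781) 12.027826309204102 [0.5031 0.3035 0.0467] [92. 19. 47.] 0.046719202751023425
0.016 1084 (503.7477722167969, 303.51519775390625) 21.791431427001953 [0.499  0.3033 0.0187] [ 49.  13. 194.] 0.018750797760222926
[[280.49839487 214.73248711]]
```

The weight's knob is centred at (503.6, 303.6) mm, radius 12.0, grey. Grasping it.

Call:
drive_tool:
  moves:
    - [0.0031,0.0024,-0.02,0]
    - [0.0031,0.0024,-0.05,0]
    - [0.0031,0.0024,-0.075,0]
    - [0.0031,0.0024,-0.09,0]
    - [0.0031,0.0024,-0.097,0]
    - [0.0031,0.0024,-0.099,0]
    - [0.0031,0.0024,-0.099,0]

```text
time_s: 25.85
tool_pos: [0.5056, 0.3006, 0.2252]
eef_rot: [-0.001, 0.001, 1.0, 0.004]
wrist_force: [-0.2, -0.0, -0.3]
opening: 0.0469
```

Call:
drive_tool:
  moves:
    - [0,0,0,0]
    - [0,0,0,0]
    - [0,0,0,0]
    - [0,0,0,0]
    - [0,0,0,0]
    - [0,0,0,0]
  claw: 0
  squeeze: 20

```text
time_s: 26.45
tool_pos: [0.5058, 0.301, 0.2257]
eef_rot: [-0.001, 0.001, 1.0, 0.005]
wrist_force: [-0.7, 1.8, 4.9]
opening: 0.024
```

Call:
drive_tool:
  moves:
    - [0,0,0.01,0]
    - [0,0,0.03,0]
    - [0,0,0.06,0]
    - [0,0,0.085,0]
    - [0,0,0.09,0]

```text
time_s: 26.95
tool_pos: [0.5064, 0.3011, 0.3183]
eef_rot: [0.001, 0.001, 1.0, 0.005]
wrist_force: [0.3, 0.3, -3.1]
opening: 0.0233
```

```bash
python3 s.py
```

```text
t 26.95 ax 586.13 lat -72.21 [0.5069 0.3031 0.1383] tcp [0.5064 0.3011 0.3183] F ax,lat,z [ 0.4  0.  -3.1] yaw y 89.83 tq [ 0.07 -0.04 -0.01]
```

Call:
drive_tool:
  moves:
    - [0,-0.04,0,0]
    - [0,-0.085,0,0]
    - [0,-0.13,0,0]
    - [0,-0.175,0,0]
    - [0,-0.22,0,0]
    - [-0.002,-0.265,0,0]
    - [-0.004,-0.31,0,0]
    - [-0.006,-0.35,0,0]
    - [-0.009,-0.385,0,0]
    - [-0.009,-0.405,-0.01,0]

```text
time_s: 27.95
tool_pos: [0.4964, -0.1077, 0.3081]
eef_rot: [0.001, 0.004, 1.0, 0.005]
wrist_force: [0.7, 0.5, -3.2]
opening: 0.0233
```

Call:
drive_tool:
  moves:
    - [0,0,-0.02,0]
    - [0,0,-0.035,0]
    - [0,0,-0.035,0]

```text
time_s: 28.25
tool_pos: [0.4949, -0.1079, 0.2707]
eef_rot: [-0.002, 0.004, 1.0, 0.005]
wrist_force: [-0.6, -0.4, -2.8]
opening: 0.0235
```

```bash
python3 s.py; cat > corner.py <<'E'
from h import *
import sys
fn=sys.argv[1];im,dep,C=shot('wrist',fn);P,col,uv=cloud(im,dep,C)
sat=col.max(1).astype(int)-col.min(1)
zs=P[:,2];th=np.radians(-7.8);xh=np.array([np.cos(th),np.sin(th)]);yh=np.array([-xh[1],xh[0]])
F=P[(abs(zs-.0185)<.004)&(sat>50)][:,:2];a=F@xh;b=F@yh
ref=np.array([.4958,-.1018]);ra,rb=ref@xh,ref@yh
def edge(s,t,lo,hi,c,q):  # percentile of s per t bin
    o=[]
    for x in np.arange(lo,hi,.003):
        m=(abs(t-c-x)<.0015)
        if m.sum()>6:o.append((x,np.percentile(s[m],q)))
    o=np.array(o);
    if len(o)<3: return None
    m=abs(o[:,1]-np.median(o[:,1]))<.004;return np.polyfit(o[m,0],o[m,1],1),m.sum()
m=(a<ra+.03);n=edge(a[m],b[m],-.005,.12,rb,2)
m=(b<rb+.022);r=edge(b[m],a[m],.0,.15,ra,2)
print('near outer',n,'right outer',r)
p=xh*(n[0][1]+.018)+yh*(r[0][1]+.018);print('NR_top',p.round(4))
# weight disc: grey, above frame
g=gp();k=(sat<40)&(np.hypot(P[:,0]-g[0],P[:,1]-g[1])<.035)&(col.max(1)>90)
zz=np.round(P[k,2],3);print('grey z',np.percentile(P[k,2],[5,50,95]).round(3),k.sum())
zt=g[2]-.024
k=(abs(zs-zt)<.006)&(np.hypot(P[:,0]-g[0],P[:,1]-g[1])<.04)&(sat<60)
Q=P[k,:2];print(k.sum());c,rr=cv2.minEnclosingCircle((Q*1e3).astype(np.float32));print('disc',np.round(c,1),round(rr,1),'G',g.round(4))
E
python3 corner.py w14
```

```text
t 28.25 ax 324.8 lat -387.22 [ 0.4942 -0.106   0.0907] tcp [ 0.4949 -0.1079  0.2707] F ax,lat,z [-0.7  0.1 -2.8] yaw y 89.53 tq [ 0.03  0.02 -0.01]
near outer (array([0.00698546, 0.48768785]), np.int64(37)) right outer (array([ 0.01141612, -0.04928875]), np.int64(21))
NR_top [ 0.4968 -0.0996]
grey z [0.063 0.159 0.186] 9118
1461
disc [ 491.6 -105.5] 21.6 G [ 0.4952 -0.1059  0.0918]
```

Call:
drive_tool:
  moves:
    - [0.0025,0.0025,-0.005,0]
    - [0.0048,0.0052,-0.012,0]
    - [0.0048,0.0052,-0.015,0]
    - [0.0048,0.0052,-0.015,0]

```text
time_s: 28.7
tool_pos: [0.5003, -0.102, 0.2564]
eef_rot: [-0.001, 0.003, 1.0, 0.005]
wrist_force: [1.0, -0.1, -2.4]
opening: 0.0233
```

```bash
python3 s.py;python3 corner.py w15
```

```text
t 28.7 ax 332.83 lat -386.1 [ 0.4998 -0.1002  0.0764] tcp [ 0.5003 -0.102   0.2564] F ax,lat,z [ 0.7 -0.7 -2.4] yaw y 89.61 tq [ 0.01 -0.01 -0.  ]
near outer (array([0.00637593, 0.48769942]), np.int64(40)) right outer (array([-0.06407236, -0.03904284]), np.int64(20))
NR_top [ 0.4982 -0.0895]
grey z [0.049 0.145 0.172] 9138
1475
disc [497.5 -99.8] 21.8 G [ 0.4999 -0.1005  0.0767]
```

Call:
drive_tool:
  moves:
    - [-0.0005,-0.0005,-0.003,0]
    - [-0.0009,-0.001,-0.006,0]
    - [-0.0009,-0.001,-0.009,0]
    - [-0.0009,-0.001,-0.0095,0]

```text
time_s: 29.15
tool_pos: [0.4992, -0.1033, 0.2468]
eef_rot: [-0.002, 0.004, 1.0, 0.005]
wrist_force: [-0.5, -0.5, -3.0]
opening: 0.0235
```

Call:
drive_tool:
  moves:
    - [0,0,-0.0006,0]
    - [0,0,-0.001,0]
    - [0,0,-0.001,0]

```text
time_s: 29.45
tool_pos: [0.4992, -0.1033, 0.2459]
eef_rot: [-0.002, 0.004, 1.0, 0.005]
wrist_force: [-0.1, -0.9, -1.6]
opening: 0.0235
```

Call:
drive_tool:
  moves:
    - [0,0,-0.0003,0]
    - [0,0,-0.0005,0]
    - [0,0,-0.0005,0]

```text
time_s: 29.75
tool_pos: [0.4992, -0.1033, 0.2457]
eef_rot: [-0.001, 0.004, 1.0, 0.005]
wrist_force: [-1.1, -0.1, 4.5]
opening: 0.0235
```

```bash
python3 s.py;python3 corner.py w16
```

```text
t 29.75 ax 331.16 lat -386.4 [ 0.4987 -0.1015  0.0658] tcp [ 0.4992 -0.1033  0.2457] F ax,lat,z [-0.9  0.6  4.5] yaw y 89.58 tq [0.13 0.34 0.04]
near outer (array([0.00422712, 0.48775439]), np.int64(36)) right outer (array([-0.06164754, -0.04119348]), np.int64(19))
NR_top [ 0.4979 -0.0916]
grey z [0.038 0.135 0.161] 9168
1489
disc [ 496.3 -101. ] 21.8 G [ 0.4987 -0.1015  0.0657]
```

The weight is down at (496.3, −101.0) against a target of (496.6, −100.8). Releasing, lifting and checking.

Call:
drive_tool:
  moves:
    - [0,0,0.0003,0]
    - [0,0,0.0003,0]
    - [0,0,0.0003,0]
    - [0,0,0.0003,0]
  claw: 0.5

```text
time_s: 30.2
tool_pos: [0.4993, -0.1033, 0.2459]
eef_rot: [-0.001, 0.004, 1.0, 0.005]
wrist_force: [-0.1, -0.4, 0.8]
opening: 0.0466
```

Call:
drive_tool:
  moves:
    - [0,0,0.01,0]
    - [0,0,0.03,0]
    - [0.01,0.01,0.07,0]
    - [0.03,0.03,0.11,0]
    - [0.05,0.06,0.14,0]
    - [0.06,0.08,0.15,0]
    - [0.06,0.1,0.15,0]
    - [0.06,0.1,0.15,0]

```text
time_s: 31.0
tool_pos: [0.5593, -0.0, 0.397]
eef_rot: [-0.001, 0.001, 1.0, 0.006]
wrist_force: [-0.7, 0.0, -0.0]
opening: 0.0472
```

```bash
python3 s.py; python3 - <<'E'
from h import *
im,dep,C=shot('wrist','w17');im2,_,_=shot('top','top17')
P,col,uv=cloud(im,dep,C);sat=col.max(1).astype(int)-col.min(1)
k=(abs(P[:,2]-.04)<.006)&(np.hypot(P[:,0]-.4963,P[:,1]+.101)<.035)&(sat<60);print(k.sum(),cv2.minEnclosingCircle((P[k,:2]*1e3).astype(np.float32)))
h=420
cv2.imwrite('pics/fin.png',np.hstack([cv2.resize(im,(440,330)),cv2.resize(im2[70:280,130:440],(360,244))[:,:] if 0 else cv2.copyMakeBorder(cv2.resize(im2[100:260,150:390],(360,240)),0,90,0,0,0)]))
E
```

```text
t 31.0 ax 442.44 lat -341.78 [0.5591 0.0021 0.217 ] tcp [ 0.5593 -0.      0.397 ] F ax,lat,z [-0.6  0.4 -0. ] yaw y 89.87 tq [-0.   -0.05  0.02]
890 ((496.2557067871094, -100.21693420410156), 22.074125289916992)
```

View pics/fin.png

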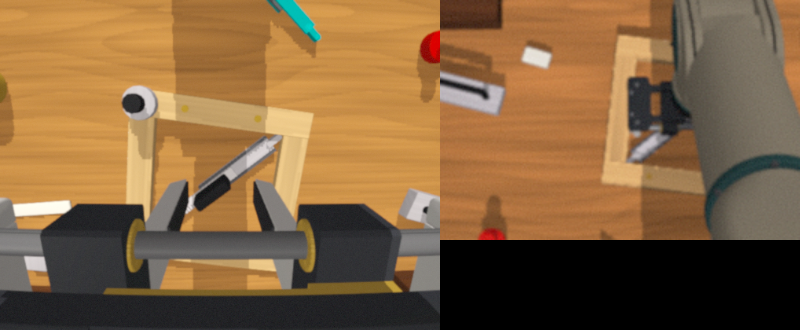

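The wrist view shows the weight upright on the near-right corner at (138,103). The rule lies along near-left to far-right with its heel in the corner at (278,140). The red weight and turquoise rule are undisturbed. Handing in.

```bash
python3 -c "
from bench import robot
print(robot.finish_job())"
```

```text
the job is handed in; nothing more can be done
None
```

I measured both diagonals, stood the weight on the near-right corner, left the rule along the second diagonal, and handed the job in at about 31 s.

| Diagonal | Slide travel | Rule length | Press on sliding end |
|---|---|---|---|
| Near right – far left (first) | 49.6 mm | about 254.6 mm | about 5 N |
| Near left – far right (second) | 43.7 mm | about 248.7 mm | about 4.6 N |

- **Result:** the frame is out of square. Near right – far left is longer by about 6 mm, which is a far-rail shift of about 4 mm.
- **Weight:** it stands upright with its centre within about 1 mm of the corner centre I estimated.
- **Rule:** it was released with its heel home in the near-left corner and its tip in the far-right corner. The last view shows it lying there. The turquoise and red look-alikes had not been touched.
- **Racking:** none seen. Push forces stayed below about 7 N, and a frame fit after the measurements gave a lean of 4.1 mm.

**Checks that disagreed or stayed unsure:**
- My first tip contact on the first diagonal turned out to be against a side wall. I reseated the heel and measured it again.
- In that repeat, one camera check could not rule out the heel standing 0.5–1 mm off home. The tip contact also came 0.3 mm shorter than in the run before.
- Camera estimates of the lean ranged from 4.1 to 5.7 mm, all leaning the same way as the rule's result.
- The camera fit of the frame's right outer edge failed in the last placing checks, so I placed the weight from the earlier fits.

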